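Put the mixed-up lens caps back on their own lenses

TASK

On the display riser every lens wears the cap of another one. Swap the three caps round (the free corner of the riser is a good place to lay one meanwhile) until each lens wears the cap made for its front collar, level and fully home. Leave the lenses standing where they are and do not disturb the card terminal and the notebook.

Things in the scene. Friction and masses are not known exactly. Their poses are not given: they have to be found in the camera images.
- riser: fixed wooden display cube with a grey felt top, 180 (x) x 184 (y) x 200 mm high. Origin: centre of its underside, z up. The corner of its top round x -48, y +48 mm in its frame is free; one lens stands near each of the other three such places. (Not listed: a fixed monitor 0.39 m tall stands between robot and cube, its right edge 0.37 m ahead and 0.10 m left of the base)
- lens_small: smallest of three black camera lenses, 64 mm tall, 0.26 kg, loose, standing on its rear end on the riser. Its top 24 mm is a front collar 22 mm across, top edge bevelled 3 mm inwards over 4 mm, front face flat; below it the ribbed barrel is 40 mm across. Origin: centre of its underside, z up. Its own cap is cap_small
- lens_medium: middle of three black camera lenses, 72 mm tall, 0.34 kg, loose, standing on its rear end on the riser. Its top 24 mm is a front collar 31 mm across, top edge bevelled 3 mm inwards over 4 mm, front face flat; below it the ribbed barrel is 46 mm across. Origin: centre of its underside, z up. Its own cap is cap_medium
- lens_large: largest of three black camera lenses, 80 mm tall, 0.45 kg, loose, standing on its rear end on the riser. Its top 24 mm is a front collar 40 mm across, top edge bevelled 3 mm inwards over 4 mm, front face flat; below it the ribbed barrel is 52 mm across. Origin: centre of its underside, z up. Its own cap is cap_large
- cap_small: smallest aluminium slip-on cap, 31 mm across, 20 mm high: top plate 4 mm, skirt 16 mm deep and 2 mm thick, open below, 27 mm across inside, 2.5 mm to spare all round its collar. Grasp it across the outside. Origin: centre of its open lower edge, z up; fully home this lies 16 mm below the lens's front face. At the start it lies on the front of the largest lens, too narrow to go over it
- cap_medium: middle slip-on cap, made like cap_small and seating alike, 40 mm across outside, 36 mm inside, 20 mm high. Origin: centre of its open lower edge. At the start it hangs loosely over the smallest lens, its plate on the front face
- cap_large: largest slip-on cap, made like cap_small and seating alike, 49 mm across outside, 45 mm inside, 20 mm high. Origin: centre of its open lower edge. At the start it hangs loosely over the middle lens, its plate on the front face
- card_reader: blue card payment terminal, 170 x 92 x 62 mm, loose on the counter right of the riser; origin: centre of its underside. A bystander
- note_book: black notebook, 210 x 153 x 16 mm, loose on the counter beyond the riser; origin: centre of its underside. A bystander
There are look-alikes about, which are no part of the job. What is shaped like the lens_medium but blue is not meant.

How it is judged (in metres and radians):
At the end, for the whole second after the job is handed in: every cap sits on its own lens: its lower edge 16 mm (within 2.5 mm) below that lens's front face, its centre within 5 mm of the lens's axis, level within 0.08 rad, at rest; every lens stands upright within 25 mm of where it stood; everything is released (z of cap_small in the frame of lens_small between 0.0455 and 0.0505 m and horizontal distance between cap_small and lens_small below 0.005 m and angle between each of cap_small, cap_medium, cap_large's own z axis and vertical below 0.08 rad and linear speed of each of cap_small, lens_small, cap_medium, lens_medium, cap_large, lens_large below 0.01 m/s and angle between each of lens_small, lens_medium, lens_large's own z axis and vertical below 0.05 rad and distance of each of lens_small, lens_medium, lens_large from where it was at the start of the episode below 0.025 m and z of cap_medium in the frame of lens_medium between 0.0535 and 0.0585 m and horizontal distance between cap_medium and lens_medium below 0.005 m and z of cap_large in the frame of lens_large between 0.0615 and 0.0665 m and horizontal distance between cap_large and lens_large below 0.005 m); the robot touches nothing.
It fails at once if a lens is tipped over (angle between any of lens_small, lens_medium, lens_large's own z axis and vertical above 0.4 rad).
It fails at once if the card terminal or the notebook is shifted by more than 30 mm (distance of any of card_reader, note_book from where it was at the start of the episode above 0.03 m).
It also fails if it takes over 80 s, if anything falls off the work surface, if the arm or the gripper's body presses on something with over 40 N, if the wrist force passes 120 N, or if a joint passes its speed limit or range.

ROBOT

A 6-joint arm with a two-finger parallel gripper is mounted at the origin on the work surface; the furniture and walls round the work are solid. World frame = base frame: x ahead of the robot, y to its left, z up, the work surface at z = 0. Lengths are in m, angles in degrees, forces in N, time in s.
With the tool pointing down it reaches from about 0.4 to 0.825 m from the base axis. Payload 7 kg.
Tool frame: the origin (TCP) lies on the centre line of the jaws, within the pads' length; the fingertips stand 19 mm ahead of it and the grasp point (between the pads) is the TCP (r.tip_extent is the distance from the TCP to the fingertips, in m); z points along the fingers, y is the line along which they close (so a half turn about z gives the same grasp; the last joint's range is limited). The gripper opens to 88 mm and grips with 3 to 60 N. Pads are 19 mm wide; open, the fingers measure 130 mm over their backs; the gripper's body (78 mm by 193 mm) begins 47 mm behind the grasp point.
Start: joints at [-51.503, 20.546, 0.682, 0, -70.136, -16.507], TCP at [0.253, -0.626, 0.246] pointing down, gripper open.
Joint ranges: [-176.03, 176.03], [-82.01, 121.73], [-58.28, 71.71], [-173.87, 95.51], [-174.79, -0.11], [-173.66, 173.66]. Speed limits (degrees/s): [136.94, 136.94, 172.46, 180, 180, 180].

INTERFACE

Orientations are given as [roll, pitch, yaw] about the fixed x, y, z axes, in that order (R = Rz(yaw) Ry(pitch) Rx(roll)).
In Python, from plant import r gives the robot as it stands. The module is installed in compiled form; this text tells all that it offers.
- The arm moves only by the tool jog_arm, never from a script. Its argument "deltas" is a list that holds one entry, the list of rows, each a list of 5 numbers: the opening, from -1 (shut) to 1 (fully open), then the shift along the world's x, y, z in cm, then the turn about the world's z in rad. In form: [[[claw, dx, dy, dz, turn], ...]]. A call has 1 to 8 rows; each row shifts and turns the commanded pose from where the row before left it; what a row does not reach is not made up. A row lasts 1/8 s, in which the tool goes at most 62.5 mm and 10.7 degrees, less where a joint would pass 70% of its speed; a pose out of reach is approached as far as the arm can. A call with a gripper value outside its range is refused whole. The fingers move at their own pace and stop on an object; "force" is the grip in N (left out, the last holds). Time passes only in rows, so rows that do not move let the fingers close. It gives the time, the measured TCP pose, the force, the opening and the grip force at its end, in the units of the state.
- r.get_state(): the state, without advancing time (a new reading comes with each control period).
- r.capture(name): name is "scene" or "top" or "wrist"; returns the picture (400x640x3 uint8, blue, green, red); there is no depth.
- r.camera_info(name): a dict with "fx", "fy", "cx", "cy" (pixels), "view" (4x4, takes a point from world to camera coordinates). Camera axes: x right, y up, looking along -z (the intrinsics and any distortion apply to the point x, -y, -z); pixel columns grow to the right and rows downward; lengths in m; the calibration is good to about 2 mm. The wrist camera is an equidistant fisheye: a pixel r from the principal point sees the ray r / f radians off the axis. A picture is of the moment at which its call begins: read the wrist's pose just before it. camera_info takes no time and is no camera call; for the wrist camera it gives the pose at the moment of the call.
- r.close_job(): hands the job in; it is judged then, once.
The state is a dict: "time_s": time; "joints": joint angles; "qd": joint speeds; "joint_torque": joint torques, N m; "tcp_pos": TCP position; "eef_rot": TCP orientation; "contact_force": force on the tool from outside, world axes, zero at the start; "moment": the same for the moment, N m; "gripper_width": finger opening in m; "gripper_force": force on a finger pad.
Only numpy, scipy, OpenCV 4.12 (cv2) and the standard library are available. Lean on these libraries where they do the work, as an engineer would, in place of code of your own. Each camera call takes 0.05 s, during which the arm holds its last target. There are 200 camera calls.

## Working session

There is one attempt and no reset: what is moved stays moved. The work goes in short steps, Python scripts to look and compute and a tool call to move; the robot and the scene stay as the last step left them, time stands still between calls to the robot, and variables do not carry over. Pictures are saved under pics/ and viewed, at most 14 in all, crops included, and the job is handed in when it is done.

Besides the shell and the picture viewer there is one more tool, called after "Call:" in YAML: its name, and indented under it one key for each argument. jog_arm: Moves the arm, as the interface text tells. Its arguments: {"type":"object","properties":{"deltas":{"type":"array"},"force":{"type":"number"}},"required":["deltas"]}

```bash
mkdir -p pics; python3 - <<'E'
from plant import r
import cv2,numpy as np
np.set_printoptions(precision=4,suppress=True)
for n in("scene","top","wrist"):
    i=r.camera_info(n); print(n,i)
    cv2.imwrite(f"pics/{n}0.png",r.capture(n))
print(r.get_state())
E
```

```text
scene {'fx': 511.638733918036, 'fy': 511.638733918036, 'cx': 316.43279688846616, 'cy': 210.85817470968618, 'view': array([[-0.8968, -0.4424, -0.0013,  0.6153],
       [ 0.3167, -0.644 ,  0.6964, -0.2181],
       [-0.3089,  0.6242,  0.7176, -1.1645],
       [ 0.    ,  0.    ,  0.    ,  1.    ]])}
top {'fx': 373.12770620648246, 'fy': 373.12770620648246, 'cx': 319.10390876019335, 'cy': 202.1776242848226, 'view': array([[ 0.0276, -0.9996,  0.0039,  0.1561],
       [ 0.9848,  0.0279,  0.1713, -0.6327],
       [-0.1713, -0.0009,  0.9852, -0.9154],
       [ 0.    ,  0.    ,  0.    ,  1.    ]])}
wrist {'fx': 309.70691628693146, 'fy': 309.70691628693146, 'cx': 316.0488704283099, 'cy': 197.5896070722611, 'view': array([[-0.3757,  0.9267,  0.0005,  0.6742],
       [-0.8876, -0.3597, -0.2876,  0.0344],
       [-0.2663, -0.1085,  0.9578, -0.3907],
       [ 0.    ,  0.    ,  0.    ,  1.    ]])}
{'time_s': 0.15, 'joints': array([-51.5034,  20.5796,   0.6464,  -0.0149, -70.1369, -16.5076]), 'qd': array([ 0.0742, -0.1145,  0.0552, -0.0116, -0.0384,  0.05  ]), 'joint_torque': array([ -0.0017, -58.3274,  29.3291,   7.0012,   0.0088,  -0.0001]), 'tcp_pos': array([ 0.2526, -0.6256,  0.2449]), 'eef_rot': array([ 179.9288,   -0.0065, -158.0161]), 'contact_force': array([ 0.1755, -0.7146, -0.4444]), 'moment': array([ 0.0427, -0.0219,  0.0553]), 'gripper_force': 0.0, 'gripper_width': 0.08769649281046069}
```

View pics/scene0.png

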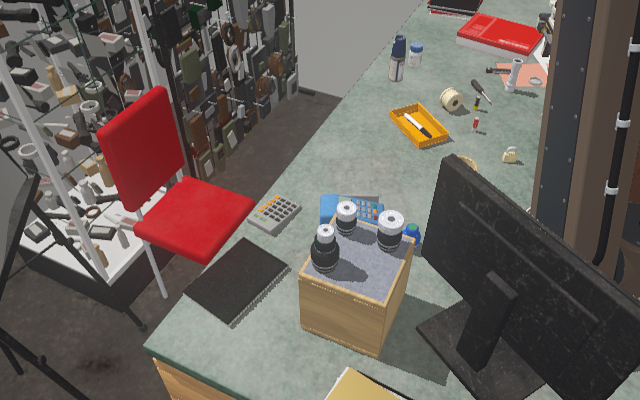

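View pics/top0.png

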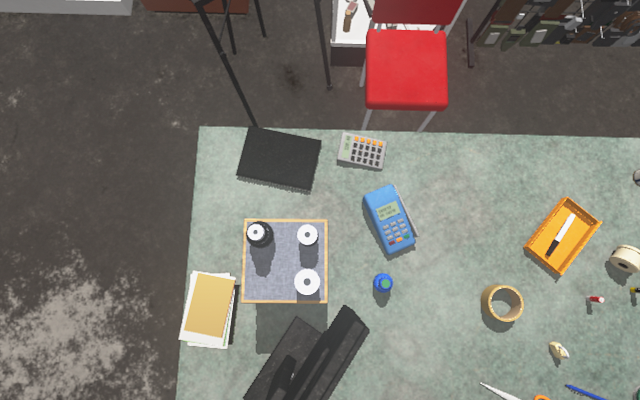

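Top view: large lens with the small cap at (259,233), small lens with the medium cap at (308,235), medium lens with the large cap at (307,281). The blue look-alike at (383,283) stands on the counter. I'll check this in an enlarged crop and measure.

```bash
cat > h.py <<'E'
from plant import r
import cv2,numpy as np
np.set_printoptions(precision=4,suppress=True)
def ray(n,px,info=None):
    i=info or r.camera_info(n); V=i['view']; R=V[:3,:3]; c=-R.T@V[:3,3]
    u=np.array([(px[0]-i['cx'])/i['fx'],(px[1]-i['cy'])/i['fy']])
    if n=='wrist':
        t=np.linalg.norm(u); s=np.sin(t)/t if t>1e-9 else 1; d=np.array([u[0]*s,-u[1]*s,-np.cos(t)])
    else: d=np.array([u[0],-u[1],-1])
    return c,R.T@d
def onz(n,px,z,info=None):
    c,d=ray(n,px,info); return c+d*(z-c[2])/d[2]
def proj(n,p,info=None):
    i=info or r.camera_info(n); q=i['view'][:3,:3]@np.asarray(p)+i['view'][:3,3]; a=np.array([q[0],-q[1]]);zz=-q[2]
    if n=='wrist':
        l=np.linalg.norm(a); u=a/l*np.arctan2(l,zz)
    else: u=a/zz
    return u*i['fx']+[i['cx'],i['cy']]
E
python3 - <<'E'
from h import *
im=cv2.imread('pics/top0.png'); s=cv2.imread('pics/scene0.png')
a=cv2.resize(im[205:315,230:405],(800,503),interpolation=cv2.INTER_CUBIC); cv2.imwrite('pics/topc.png',a)
g=im.min(axis=2)
for nm,(x,y),z in(("capS",(259,233),.30),("capM",(308,235),.268),("capL",(307,281),.276)):
    m=np.zeros_like(g); m[y-17:y+17,x-17:x+17]=(g[y-17:y+17,x-17:x+17]>185)
    cs,_=cv2.findContours(m,cv2.RETR_EXTERNAL,cv2.CHAIN_APPROX_NONE); c=max(cs,key=cv2.contourArea)
    (cx,cy),rad=cv2.minEnclosingCircle(c); e=cv2.fitEllipse(c)
    print(nm,cx,cy,rad,e,onz('top',e[0],z))
for p in((244,220),(327,219),(327,302),(242,302)): print(p,onz('top',p,.2))
E
```

```text
capS 255.0 231.5 8.381627082824707 ((255.08163452148438, 231.5747528076172), (15.14736270904541, 16.105377197265625), 63.965362548828125) [0.5251 0.2937 0.3   ]
capM 306.6901550292969 233.9014129638672 10.521367073059082 ((306.8219909667969, 233.9412384033203), (19.892784118652344, 20.16158676147461), 53.1862907409668) [0.5261 0.1961 0.268 ]
capL 306.7546081542969 281.22393798828125 13.301934242248535 ((306.6510009765625, 281.26470947265625), (25.481706619262695, 25.65142822265625), 69.16313934326172) [0.4344 0.1932 0.276 ]
(244, 220) [0.5586 0.3363 0.2   ]
(327, 219) [0.5659 0.1553 0.2   ]
(327, 302) [0.39  0.151 0.2  ]
(242, 302) [0.3851 0.3297 0.2   ]
```

View pics/topc.png

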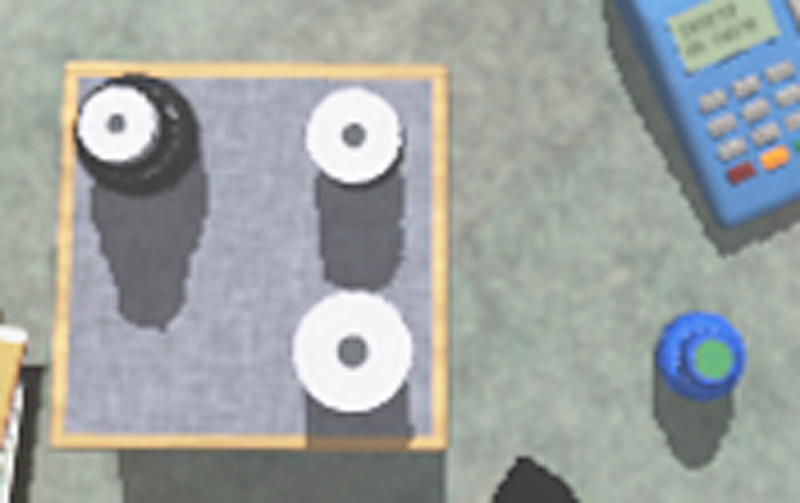

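```bash
python3 - <<'E'
from h import *
for p in((350,308),(369,318),(297,400),(284,400)): print(p,onz('top',p,.39)[:2])
for p in((300,317),(244,397)): print('base',p,onz('top',p,.01)[:2])
print(onz('top',(263,282),.2))
# forearm guess: camera position relative to TCP
V=r.camera_info('wrist')['view'];c=-V[:3,:3].T@V[:3,3];print('cam',c,r.get_state()['tcp_pos'])
E
```

```text
(350, 308) [0.3985 0.119 ]
(369, 318) [0.3839 0.0884]
(297, 400) [0.259  0.1989]
(284, 400) [0.2585 0.219 ]
base (300, 317) [0.3337 0.2147]
base (244, 397) [0.138  0.3471]
[0.4275 0.2878 0.2   ]
cam [ 0.1798 -0.6549  0.3839] [ 0.2526 -0.6256  0.2449]
```

View pics/wrist0.png

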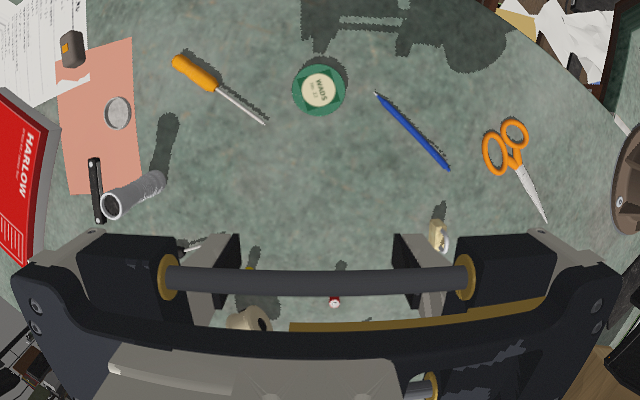

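Wrist view: fingers at (230,265) and (400,265), with the camera on the tool's +x side. I chose yaw ≈ 49°, so the body runs parallel to the monitor and the camera points away from it. Moving up and over now.

Call:
jog_arm:
  deltas:
    - [[1,0,0,5,0],[1,1,4,5,0.17],[1,3,4,4,0.17],[1,3,4,4,0.17],[1,3,4,4,0.17],[1,3,5,2,0.17],[1,3,5,0,0.17],[1,3,5,0,0.17]]

```text
time_s: 1.15
tcp_pos: [0.4408, -0.3184, 0.4811]
eef_rot: [-180.0, 0.0, -89.5]
contact_force: [1.0, -0.6, 0.4]
gripper_width: 0.0878
gripper_force: 0.0
```

Call:
jog_arm:
  deltas:
    - [[1,3,5,0,0.17],[1,3,5,0,0.17],[1,2,5,0,0.17],[1,1,5,0,0.17],[1,0,5,0,0.17],[1,0,5,0,0.17],[1,0,5,0,0.17],[1,-1,5,0,0.17]]

```text
time_s: 2.15
tcp_pos: [0.52, 0.0816, 0.4803]
eef_rot: [180.0, 0.1, -11.6]
contact_force: [1.4, 0.1, -0.3]
gripper_width: 0.0874
gripper_force: 0.0
```

Call:
jog_arm:
  deltas:
    - [[1,-1,2,0,0.178],[1,-1,2,0,0.178],[1,-1,2,0,0.178],[1,-2,2,0,0.178],[1,-2,1,0,0.178],[1,-1,0,0,0.178],[1,0,0,0,0]]

```text
time_s: 3.02
tcp_pos: [0.4397, 0.1699, 0.4812]
eef_rot: [-180.0, -0.0, 49.3]
contact_force: [-0.3, 0.2, 0.2]
gripper_width: 0.0873
gripper_force: 0.0
```

```bash
python3 - <<'E'
from h import *
s=r.get_state(); i=r.camera_info('wrist'); im=r.capture('wrist'); cv2.imwrite('pics/w1.png',im)
np.save('w1.npy',i,allow_pickle=True); print(s['tcp_pos'],s['eef_rot'],s['joints'])
for p in((.525,.294,.3),(.526,.196,.268),(.434,.193,.276)): print(proj('wrist',p,i))
E
```

```text
[0.4397 0.1699 0.4812] [-179.9988   -0.0461   49.2783] [ 45.1329  -3.0036   2.0352  -0.0046 -94.9929  94.1451]
[300.3172  38.513 ]
[359.1035 108.9185]
[299.0159 163.7125]
```

View pics/w1.png

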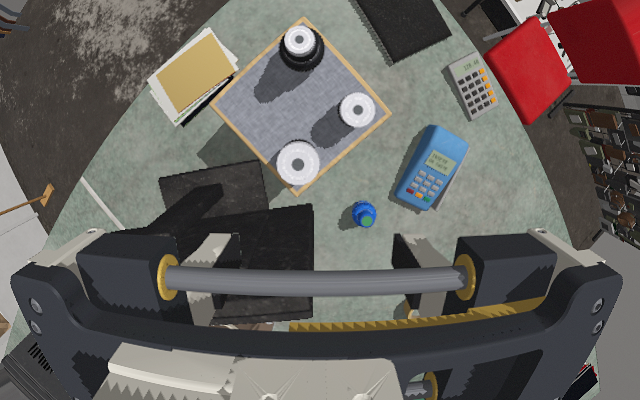

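The wrist view agrees with the calibration: small cap on the large lens (299,40), medium cap (357,110), large cap (298,163). The monitor is clear, at the lower left.

```bash
cat >> h.py <<'E'
def disc(n,im,p,z,info,w=30,th=150,lo=None):
    x,y=np.round(p).astype(int); g=im.min(axis=2); m=np.zeros_like(g)
    y0,x0=max(y-w,0),max(x-w,0); sub=g[y0:y+w,x0:x+w]
    m[y0:y+w,x0:x+w]=(sub>th) if lo is None else (im[y0:y+w,x0:x+w].max(axis=2)<lo)
    cs,_=cv2.findContours(m,cv2.RETR_EXTERNAL,cv2.CHAIN_APPROX_NONE); c=max(cs,key=cv2.contourArea)
    W=np.array([onz(n,q[0],z,info)[:2] for q in c],np.float32)
    e=cv2.fitEllipse(W*1000); return np.array(e[0])/1000,e[1],cv2.fitEllipse(c)
E
python3 - <<'E'
from h import *
i=np.load('w1.npy',allow_pickle=True).item(); im=cv2.imread('pics/w1.png')
for p in((300,40),(357,110),(298,163)): print([im[p[1]+d,p[0]+9].tolist() for d in(-6,0,6)], im[p[1],p[0]-24:p[0]+25:3].min(axis=1))
for nm,p,z,w in(("S",(300,40),.3,20),("M",(357,110),.268,24),("L",(298,163),.276,28)):
  for th in(170,200,225): print(nm,th,disc('wrist',im,p,z,i,w,th))
E
```

```text
[[226, 222, 222], [248, 246, 247], [224, 219, 219]] [112 120  20 215 237 219 199 103 104 166 221 246 222 131  42  39 130]
[[232, 227, 228], [224, 219, 219], [230, 226, 226]] [ 81  81  75 223 218 220 222 101 100 102 197 219 236 218 163 150 146]
[[222, 216, 217], [221, 216, 216], [225, 219, 220]] [ 81 208 215 223 218 217 125 101 102  99 197 216 215 229 216 184 147]
S 170 (array([0.5237, 0.2946]), (29.14642906188965, 29.872867584228516), ((299.0245056152344, 39.0598030090332), (26.86225128173828, 29.319894790649414), 87.26911163330078))
S 200 (array([0.5236, 0.2946]), (28.692058563232422, 28.72469711303711), ((298.9660949707031, 39.09867858886719), (26.35902976989746, 28.285001754760742), 81.07350158691406))
S 225 (array([0.5234, 0.2944]), (21.967220306396484, 22.636062622070312), ((298.8348083496094, 39.28761291503906), (20.200313568115234, 22.28615951538086), 83.63251495361328))
M 170 (array([0.5244, 0.1967]), (38.42813491821289, 39.06053924560547), ((357.5133361816406, 109.30709838867188), (33.4477424621582, 34.26863479614258), 147.91226196289062))
M 200 (array([0.5243, 0.1966]), (37.492942810058594, 37.74102783203125), ((357.5191650390625, 109.42411804199219), (32.65242385864258, 33.094383239746094), 145.48916625976562))
M 225 (array([0.5259, 0.1961]), (23.018329620361328, 26.639808654785156), ((358.9402770996094, 108.886474609375), (20.012022018432617, 23.37323760986328), 153.68385314941406))
L 170 (array([0.4331, 0.194 ]), (47.634212493896484, 48.697635650634766), ((297.9419250488281, 163.3082733154297), (41.92036437988281, 42.31013870239258), 53.265655517578125))
L 200 (array([0.4328, 0.1938]), (46.50343704223633, 46.99982452392578), ((297.8300476074219, 163.5662841796875), (40.696327209472656, 41.049442291259766), 107.65779876708984))
L 225 (array([0.4464, 0.1866]), (3.778333902359009, 8.997663497924805), ((311.0150451660156, 160.90182495117188), (3.3508048057556152, 7.850526809692383), 169.8485565185547))
```

Call:
jog_arm:
  deltas:
    - [[0.3,2.8,4.2,-3,0],[0.3,2.8,4.2,-3,0],[0.3,2.8,4.1,-3,0],[0.3,0,0,-4,0],[0.3,0,0,-2,0],[0.3,0,0,-1.6,0],[0.3,0,0,-1,0],[0.3,0,0,0,0]]
  force: 12

```text
time_s: 4.08
tcp_pos: [0.5243, 0.2946, 0.3047]
eef_rot: [180.0, 0.0, 49.2]
contact_force: [0.4, -0.1, 0.3]
gripper_width: 0.0571
gripper_force: 0.0
```

Call:
jog_arm:
  deltas:
    - [[-0.5,0,0,0,0],[-0.5,0,0,0,0],[-0.5,0,0,0,0],[-0.5,0,0,0,0]]

```text
time_s: 4.58
tcp_pos: [0.5243, 0.2949, 0.3054]
eef_rot: [180.0, -0.0, 49.3]
contact_force: [-0.3, 0.1, 1.6]
gripper_width: 0.031
gripper_force: 12.0
```

Call:
jog_arm:
  deltas:
    - [[-0.5,0,0,2,0],[-0.5,0,0,4,0],[-0.5,-5.4,0.6,0,0],[-0.5,-6,0.6,0,0],[-0.5,0,0,-4,0],[-0.5,0,0,-4,0],[-0.5,0,0,-3,0],[-0.5,0,0,0,0]]

```text
time_s: 5.58
tcp_pos: [0.4093, 0.3058, 0.2531]
eef_rot: [180.0, 0.2, 49.3]
contact_force: [-0.5, 1.1, 0.2]
gripper_width: 0.0311
gripper_force: 12.0
```

Call:
jog_arm:
  deltas:
    - [[-0.5,0,0,-1.4,0],[-0.5,0,0,-1.2,0],[-0.5,0,0,-0.2,0],[-0.5,0,0,0,0]]

```text
time_s: 6.08
tcp_pos: [0.4104, 0.3069, 0.2271]
eef_rot: [180.0, -0.0, 49.3]
contact_force: [0.2, -0.2, 0.2]
gripper_width: 0.0312
gripper_force: 12.0
```

Call:
jog_arm:
  deltas:
    - [[-0.5,0,0,-0.2,0],[0.2,0,0,0,0],[0.2,0,0,0,0],[0.2,0,0,2,0],[0.2,0,0,5,0],[0.3,1,-2,5,0],[0.3,2,-4,4,0],[0.3,1,-4.7,3.5,0]]

```text
time_s: 7.08
tcp_pos: [0.4507, 0.199, 0.4214]
eef_rot: [180.0, -0.0, 49.3]
contact_force: [1.1, -0.7, -0.1]
gripper_width: 0.0565
gripper_force: 0.0
```

Call:
jog_arm:
  deltas:
    - [[0.3,0,0,0,0],[0.3,0,0,0,0]]

```text
time_s: 7.32
tcp_pos: [0.45, 0.1997, 0.4195]
eef_rot: [-180.0, 0.0, 49.2]
contact_force: [-0.1, -0.1, -0.7]
gripper_width: 0.0568
gripper_force: 0.0
```

```bash
python3 - <<'E'
from h import *
s=r.get_state(); i=r.camera_info('wrist'); im=r.capture('wrist'); cv2.imwrite('pics/w2.png',im)
np.save('w2.npy',i,allow_pickle=True); print(s['tcp_pos'],s['eef_rot'])
for p in((.525,.294,.28),(.5243,.1967,.268),(.433,.194,.276),(.410,.307,.22)): print(proj('wrist',p,i))
E
```

```text
[0.45   0.1997 0.4195] [-179.9647    0.0061   49.238 ]
[311.0904  59.7354]
[377.6086 141.0727]
[306.7346 205.3709]
[226.5162 129.148 ]
```

View pics/w2.png

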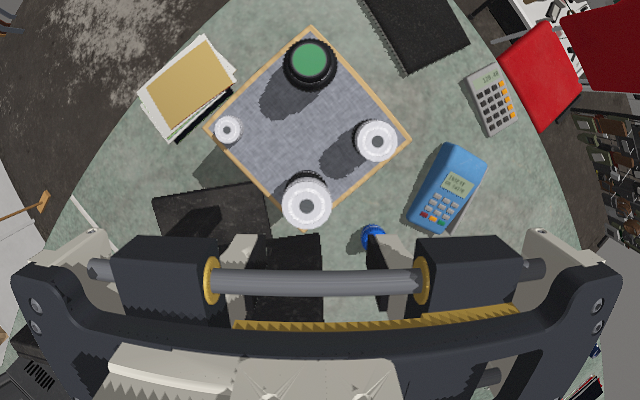

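Large lens is bare, its green front at (310,60). The small cap lies level at the free corner (228,129).

```bash
cat >> h.py <<'E'
def green(im,p,z,info,n='wrist',w=30):
    x,y=np.round(p).astype(int); h=cv2.cvtColor(im,cv2.COLOR_BGR2HSV); k=cv2.inRange(h,(45,90,60),(95,255,255)); m=np.zeros_like(k)
    y0,x0=max(y-w,0),max(x-w,0); m[y0:y+w,x0:x+w]=k[y0:y+w,x0:x+w]
    cs,_=cv2.findContours(m,cv2.RETR_EXTERNAL,cv2.CHAIN_APPROX_NONE); c=max(cs,key=cv2.contourArea)
    W=np.array([onz(n,q[0],z,info)[:2] for q in c],np.float32); e=cv2.fitEllipse(W*1000); return np.array(e[0])/1000,e[1]
E
python3 - <<'E'
from h import *
i=np.load('w2.npy',allow_pickle=True).item(); im=cv2.imread('pics/w2.png')
print(im[60,310])
print('lensL',green(im,(311,60),.28,i))
for nm,p,z,w in(("S",(228,129),.22,18),("M",(377,141),.268,26),("L",(306,205),.276,30)):
  for th in(170,200): print(nm,th,disc('wrist',im,p,z,i,w,th)[:2])
E
```

```text
[111 156  88]
lensL (array([0.5238, 0.2957]), (27.571290969848633, 27.661901473999023))
S 170 (array([0.4107, 0.3067]), (29.19771957397461, 31.450014114379883))
S 200 (array([0.4101, 0.3069]), (28.131816864013672, 28.538761138916016))
M 170 (array([0.5241, 0.197 ]), (38.799739837646484, 39.014610290527344))
M 200 (array([0.5242, 0.197 ]), (37.43912124633789, 38.126243591308594))
L 170 (array([0.4331, 0.1943]), (47.2081413269043, 49.33195495605469))
L 200 (array([0.4325, 0.1941]), (46.494422912597656, 46.98786163330078))
```

Call:
jog_arm:
  deltas:
    - [[0.5,-1.7,-0.6,-2,0],[0.5,0,0,-4,0],[0.5,0,0,-4,0],[0.5,0,0,-3,0],[0.5,0,0,-1.5,0],[0.5,0,0,0,0],[-0.3,0,0,0,0],[-0.3,0,0,0,0]]
  force: 12

```text
time_s: 8.38
tcp_pos: [0.4336, 0.1942, 0.276]
eef_rot: [180.0, -0.1, 49.3]
contact_force: [-0.4, 0.0, 0.4]
gripper_width: 0.0511
gripper_force: 0.1
```

Call:
jog_arm:
  deltas:
    - [[-0.3,0,0,0,0],[-0.3,0,0,0,0]]

```text
time_s: 8.62
tcp_pos: [0.4337, 0.1942, 0.2759]
eef_rot: [180.0, -0.1, 49.3]
contact_force: [-0.6, 1.0, 5.4]
gripper_width: 0.0495
gripper_force: 12.0
```

Call:
jog_arm:
  deltas:
    - [[-0.3,0,0,1,0],[-0.3,0,0,3,0],[-0.3,0,0,3.5,0],[-0.3,3,3.4,0,0],[-0.3,3,3.4,0,0],[-0.3,3.1,3.4,0,0],[-0.3,0,0,0,0],[-0.3,0,0,0,0]]

```text
time_s: 9.62
tcp_pos: [0.5241, 0.2956, 0.3495]
eef_rot: [-180.0, 0.1, 49.3]
contact_force: [0.3, -0.4, 0.8]
gripper_width: 0.0494
gripper_force: 12.0
```

```bash
python3 - <<'E'
from h import *
s=r.get_state(); i=r.camera_info('wrist'); im=r.capture('wrist'); cv2.imwrite('pics/w3.png',im)
np.save('w3.npy',i,allow_pickle=True); print(s['tcp_pos'],s['eef_rot'],s['contact_force'],s['gripper_width'])
t=r.capture('top'); cv2.imwrite('pics/t3.png',t); T=r.camera_info('top'); sc=r.capture('scene'); cv2.imwrite('pics/s3.png',sc)
print(proj('top',(.434,.194,.272)),proj('wrist',(.434,.194,.272),i),proj('wrist',(.4104,.3069,.22),i),proj('scene',(.524,.295,.28)))
try: print(green(t,proj('top',(.434,.194,.272)),.272,T,'top',15))
except Exception as e: print(e)
c=cv2.resize(sc[120:320,250:470],(660,600)); cv2.imwrite('pics/s3c.png',c)
E
```

```text
[0.5241 0.2956 0.3495] [-179.9964    0.0818   49.2799] [ 0.3063 -0.3846  0.7706] 0.04940506491866394
[306.2738 281.3782] [313.9154 347.446 ] [223.2592 256.4076] [324.3268 236.4864]
(array([0.4324, 0.194 ]), (17.154386520385742, 17.546035766601562))
```

View pics/s3c.png

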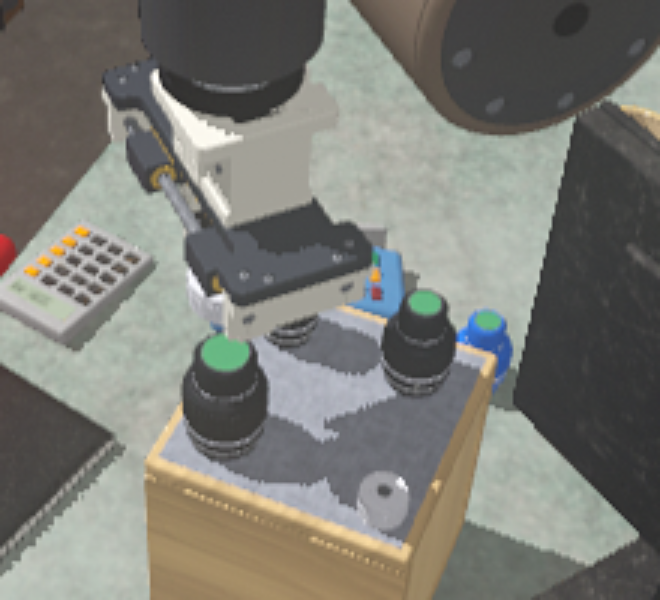

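The scene crop shows the cap held above the large lens (225,352). The medium lens is bare (425,302) and the small cap is at (385,500). Lowering now.

Call:
jog_arm:
  deltas:
    - [[-0.3,0,0,-3,0],[-0.3,0,0,-1.5,0],[-0.3,0,0,-0.5,0],[-0.3,0,0,-0.5,0],[-0.3,0,0,-0.5,0],[-0.3,0,0,0,0]]

```text
time_s: 10.52
tcp_pos: [0.5242, 0.2958, 0.2898]
eef_rot: [-180.0, 0.0, 49.3]
contact_force: [0.9, 0.1, 1.0]
gripper_width: 0.0493
gripper_force: 12.0
```

Call:
jog_arm:
  deltas:
    - [[-0.3,0,0,-0.3,0],[-0.3,0,0,-0.2,0],[-0.3,0,0,0,0]]

```text
time_s: 10.9
tcp_pos: [0.5242, 0.2958, 0.2847]
eef_rot: [180.0, 0.0, 49.3]
contact_force: [-0.4, -0.1, -0.6]
gripper_width: 0.0491
gripper_force: 12.0
```

Call:
jog_arm:
  deltas:
    - [[0.5,0,0,0,0],[0.5,0,0,0,0],[0.5,0,0,2,0],[0.5,0,0,4,0],[0.5,-3,-3.6,4,0],[0.5,-4.4,-4,3.5,0],[0.5,0,-2,0,0],[0.5,0,0,0,0]]

```text
time_s: 11.9
tcp_pos: [0.4541, 0.2026, 0.4173]
eef_rot: [-180.0, -0.1, 49.2]
contact_force: [0.2, -0.4, -0.5]
gripper_width: 0.0657
gripper_force: 0.0
```

```bash
python3 - <<'E'
from h import *
s=r.get_state(); i=r.camera_info('wrist'); im=r.capture('wrist'); cv2.imwrite('pics/w4.png',im)
print(s['tcp_pos'],s['eef_rot'])
P=lambda x:proj('wrist',x,i)
print('lensM',green(im,P((.432,.194,.272)),.272,i))
for nm,q,w in(("S",(.410,.307,.22),18),("M",(.5243,.197,.268),26),("L",(.524,.296,.284),28)):
    print(nm,disc('wrist',im,P(q),q[2],i,w,190))
cv2.imwrite('pics/w4c.png',cv2.resize(im[20:240,190:430],(648,594)))
E
```

```text
[0.4541 0.2026 0.4173] [-179.9936   -0.1106   49.2398]
lensM (array([0.4308, 0.195 ]), (18.254201889038086, 19.31256103515625))
S (array([0.4104, 0.3069]), (28.707035064697266, 29.306791305541992), ((225.5315399169922, 133.8682403564453), (24.426816940307617, 25.943233489990234), 3.9077796936035156))
M (array([0.5243, 0.1971]), (37.772254943847656, 38.22073745727539), ((376.0287780761719, 146.295654296875), (38.794490814208984, 39.924400329589844), 19.681970596313477))
L (array([0.5234, 0.2953]), (47.07472229003906, 47.19388198852539), ((307.1970520019531, 64.93949127197266), (52.43412399291992, 54.597076416015625), 86.05168914794922))
```

View pics/w4c.png

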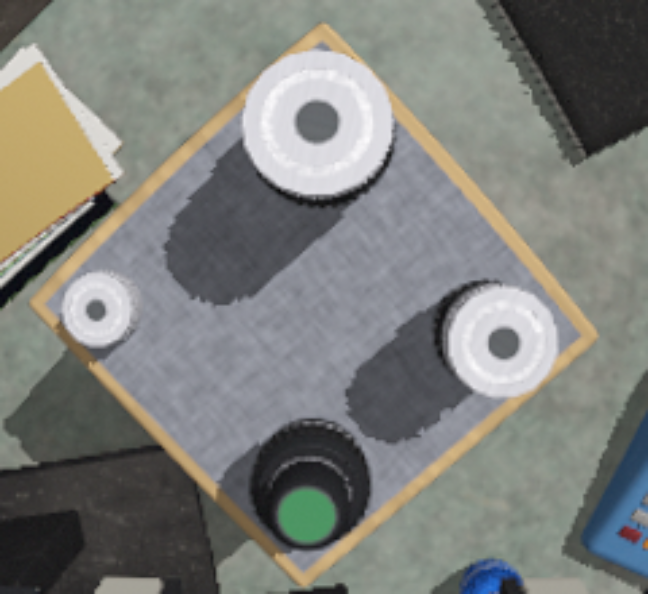

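Large cap is seated at (318,122 in the crop). The medium lens is bare (306,515). Next is the medium cap.

Call:
jog_arm:
  deltas:
    - [[0.4,3.5,-0.3,-2,0],[0.4,3.5,-0.3,-3,0],[0.4,0,0,-4,0],[0.4,0,0,-4,0],[0.4,0,0,-1.9,0],[0.4,0,0,0,0],[-0.4,0,0,0,0],[-0.4,0,0,0,0]]
  force: 12

```text
time_s: 12.95
tcp_pos: [0.5249, 0.198, 0.2685]
eef_rot: [180.0, -0.1, 49.3]
contact_force: [0.6, 0.5, -0.1]
gripper_width: 0.0464
gripper_force: 0.0
```

Call:
jog_arm:
  deltas:
    - [[-0.4,0,0,0,0],[-0.4,0,0,0,0]]

```text
time_s: 13.2
tcp_pos: [0.5247, 0.1979, 0.2684]
eef_rot: [180.0, -0.1, 49.3]
contact_force: [-0.0, 0.0, 2.3]
gripper_width: 0.0401
gripper_force: 12.0
```

Call:
jog_arm:
  deltas:
    - [[-0.4,0,0,1,0],[-0.4,0,0,3,0],[-0.4,0,0,2,0],[-0.4,-3.1,-0.1,0,0],[-0.4,-3.1,-0.1,0,0],[-0.4,-3.1,0,0,0],[-0.4,0,0,0,0],[-0.4,0,0,0,0]]

```text
time_s: 14.2
tcp_pos: [0.4316, 0.1958, 0.3283]
eef_rot: [180.0, -0.1, 49.3]
contact_force: [-0.2, 0.1, 0.1]
gripper_width: 0.04
gripper_force: 12.0
```

Call:
jog_arm:
  deltas:
    - [[-0.4,0,0,-2.5,0],[-0.4,0,0,-0.7,0],[-0.4,0,0,-0.5,0],[-0.4,0,0,-0.5,0],[-0.4,0,0,-0.4,0],[-0.4,0,0,0,0]]

```text
time_s: 14.95
tcp_pos: [0.4313, 0.1955, 0.2815]
eef_rot: [-180.0, 0.0, 49.3]
contact_force: [-0.2, -0.7, -0.2]
gripper_width: 0.0403
gripper_force: 12.0
```

Call:
jog_arm:
  deltas:
    - [[-0.4,0,0,-0.45,0],[-0.4,0,0,0,0],[0.3,0,0,0,0],[0.3,0,0,0,0],[0.3,0,0,2,0],[0.3,0,0,4,0],[0.3,1,0,4,0],[0.3,1,0,4,0]]

```text
time_s: 15.95
tcp_pos: [0.4514, 0.1955, 0.4188]
eef_rot: [180.0, -0.0, 49.3]
contact_force: [-0.2, 0.1, 0.4]
gripper_width: 0.0568
gripper_force: 0.0
```

Call:
jog_arm:
  deltas:
    - [[0.3,0,0,0,0],[0.3,0,0,0,0]]

```text
time_s: 16.2
tcp_pos: [0.4511, 0.1955, 0.4165]
eef_rot: [-180.0, 0.0, 49.3]
contact_force: [0.3, -1.0, 0.5]
gripper_width: 0.0569
gripper_force: 0.0
```

```bash
python3 - <<'E'
from h import *
s=r.get_state(); i=r.camera_info('wrist'); im=r.capture('wrist'); cv2.imwrite('pics/w5.png',im)
print(s['tcp_pos'],s['eef_rot'])
P=lambda x:proj('wrist',x,i)
print('lensS',green(im,P((.525,.197,.264)),.264,i))
for nm,q,w in(("S",(.410,.307,.22),18),("M",(.431,.195,.276),26),("L",(.524,.296,.284),28)):
    print(nm,disc('wrist',im,P(q),q[2],i,w,190))
cv2.imwrite('pics/w5c.png',cv2.resize(im[20:240,190:430],(648,594)))
E
```

```text
[0.4511 0.1955 0.4165] [-179.9716    0.0328   49.2764]
lensS (array([0.5238, 0.1956]), (9.29243278503418, 10.267011642456055))
S (array([0.4102, 0.3067]), (28.46756935119629, 29.30402374267578), ((223.1724853515625, 127.21642303466797), (24.26070213317871, 26.046436309814453), 9.364562034606934))
M (array([0.4307, 0.1946]), (37.88697814941406, 38.63983917236328), ((300.68719482421875, 204.52047729492188), (38.09410095214844, 40.18822479248047), 88.16109466552734))
L (array([0.5234, 0.2951]), (46.823028564453125, 47.33766174316406), ((304.7416076660156, 56.4410514831543), (51.94319152832031, 54.95433044433594), 87.18888092041016))
```

View pics/w5c.png

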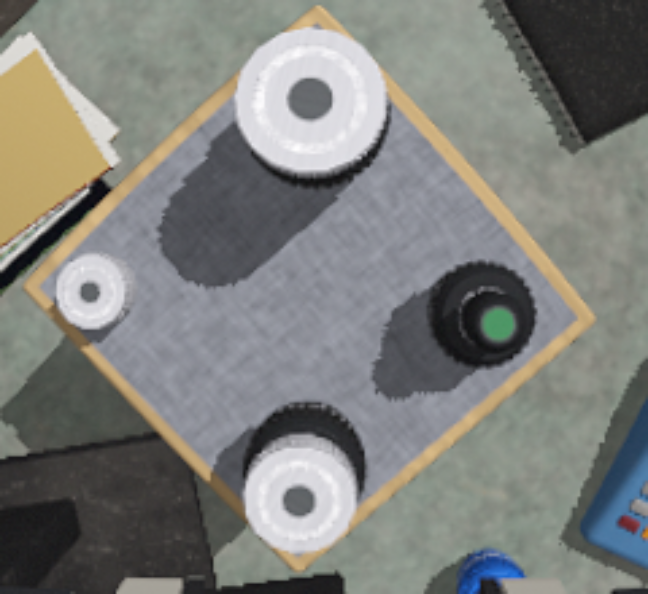

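Medium cap is seated at (300,500), the small lens is bare with its front at (498,323), and the small cap is at (90,292).

Call:
jog_arm:
  deltas:
    - [[0.1,-1.4,3.7,0,-0.075],[0.1,-1.4,3.7,-3,0],[0.1,-1.3,3.7,-4,0],[0.1,0,0,-4,0],[0.1,0,0,-3,0],[0.1,0,0,-2,0],[0.1,0,0,0,0]]
  force: 12

```text
time_s: 17.12
tcp_pos: [0.4093, 0.3054, 0.255]
eef_rot: [180.0, 0.3, 45.0]
contact_force: [0.5, 0.3, 0.5]
gripper_width: 0.048
gripper_force: 0.0
```

Call:
jog_arm:
  deltas:
    - [[0.1,0,0,-1.2,0],[0.1,0,0,-1,0],[0.1,0,0,-0.5,0],[0.1,0,0,0,0],[-0.6,0,0,0,0],[-0.6,0,0,0,0],[-0.6,0,0,0,0],[-0.6,0,0,0,0]]

```text
time_s: 18.12
tcp_pos: [0.4105, 0.3067, 0.2304]
eef_rot: [-180.0, -0.0, 45.0]
contact_force: [-1.1, -0.4, 1.8]
gripper_width: 0.0311
gripper_force: 12.0
```

Call:
jog_arm:
  deltas:
    - [[-0.6,0,0,2,0],[-0.6,0,0,4,0],[-0.6,0,0,4,0],[-0.6,3.8,-3.7,0,0],[-0.6,3.8,-3.7,0,0],[-0.6,3.7,-3.7,0,0],[-0.6,0,0,0,0],[-0.6,0,0,0,0]]

```text
time_s: 19.12
tcp_pos: [0.5233, 0.1953, 0.3298]
eef_rot: [-180.0, 0.0, 44.9]
contact_force: [-0.3, 0.2, -0.7]
gripper_width: 0.0305
gripper_force: 12.0
```

Call:
jog_arm:
  deltas:
    - [[-0.6,0,0,-2,0],[-0.6,0,0,-1.2,0],[-0.6,0,0,-0.5,0],[-0.6,0,0,-0.5,0],[-0.6,0,0,-0.5,0],[-0.6,0,0,0,0]]

```text
time_s: 19.88
tcp_pos: [0.5233, 0.1956, 0.2829]
eef_rot: [-180.0, 0.0, 45.0]
contact_force: [0.2, -0.3, 0.9]
gripper_width: 0.0307
gripper_force: 12.0
```

Edge is at 0.2525, with 4.5 mm still to go and no contact. I'll lower, release, and retreat to look.

Call:
jog_arm:
  deltas:
    - [[-0.6,0,0,-0.4,0],[-0.6,0,0,0,0],[0.1,0,0,0,0],[0.1,0,0,0,0],[0.1,0,0,2,0],[0.1,0,0,4,0],[0.1,-4,0,5,0],[0.1,-4,0,4,0]]

```text
time_s: 20.88
tcp_pos: [0.4438, 0.1954, 0.4295]
eef_rot: [180.0, -0.0, 44.9]
contact_force: [0.4, 1.3, 1.0]
gripper_width: 0.0484
gripper_force: 0.0
```

Call:
jog_arm:
  deltas:
    - [[0.1,0,0,0,0],[0.1,0,0,0,0]]

```text
time_s: 21.12
tcp_pos: [0.444, 0.1957, 0.428]
eef_rot: [-180.0, -0.0, 45.0]
contact_force: [-0.1, -0.2, -0.7]
gripper_width: 0.0481
gripper_force: 0.0
```

```bash
python3 - <<'E'
from h import *
s=r.get_state(); i=r.camera_info('wrist'); im=r.capture('wrist'); cv2.imwrite('pics/w6.png',im)
print(s['tcp_pos'],s['eef_rot'])
P=lambda x:proj('wrist',x,i)
for nm,q,w in(("S",(.524,.196,.268),20),("M",(.431,.195,.276),26),("L",(.524,.296,.284),28)):
    print(nm,disc('wrist',im,P(q),q[2],i,w,190))
sc=r.capture('scene'); cv2.imwrite('pics/s6c.png',np.hstack([cv2.resize(im[20:240,190:430],(390,358)),cv2.resize(sc[180:300,280:411],(390,358),interpolation=cv2.INTER_CUBIC)]))
E
```

```text
[0.444  0.1957 0.428 ] [-179.9794   -0.042    45.0204]
S (array([0.5231, 0.1955]), (28.928247451782227, 29.119407653808594), ((373.89129638671875, 130.4191436767578), (29.092748641967773, 29.59821319580078), 174.4805145263672))
M (array([0.4308, 0.1946]), (38.0834846496582, 38.72657012939453), ((307.4722900390625, 197.2627410888672), (37.39531707763672, 39.02495574951172), 83.94908905029297))
L (array([0.5233, 0.295 ]), (46.75828552246094, 47.311100006103516), ((300.7467956542969, 54.6740608215332), (49.52496337890625, 52.72172164916992), 81.37969207763672))
```

View pics/s6c.png

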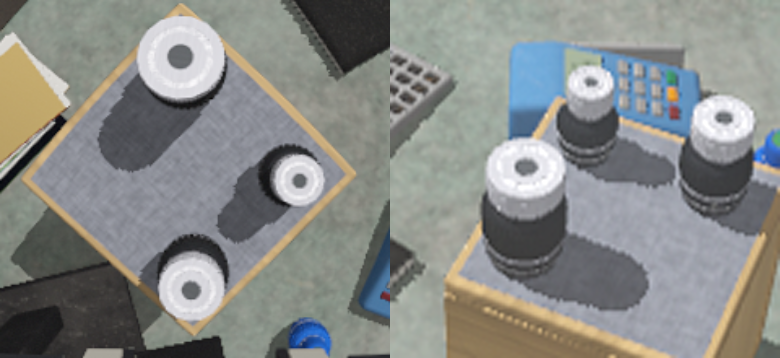

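All three caps sit level on their own lenses: small (297,180), medium (190,290) and large (180,57) in the left half. Diameters match the home height and the centres are within about 1 mm.

```bash
python3 -c "
from plant import r
print(r.close_job())"
```

```text
the job is handed in; nothing more can be done
None
```

The job is handed in at about 21 s of the 80 s: all three caps are on their own lenses, level, fully home and centred within about 1 mm by the wrist camera; no verdict came back.

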